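Probe a tilted sample with a spring-tipped gauge

TASK

Take the yellow gauge out of its grey stand and place its red sprung tip on the middle of the silvery disc of the teal sample puck, with the gauge square to the tilted face of the disc. Press gently until the tip is pushed about half-way in, never hard against its stop, and finish while still holding the gauge like that. Do not touch the black puck with the gauge, and leave everything else where it stands.

Things in the scene. Friction and masses are not known exactly. Their poses are not given: they have to be found in the camera images.
- gauge_grip (a point): centre of the handle of the yellow hand gauge: square handle 20x20 mm in section, 90 mm long, black bands; this point is half-way along it. z runs along the gauge from the tip to the handle's rear end; x and y are square to the handle's flat sides. The handle's lower end is a shoulder 45 mm below this point that rests on the stand; under it a round steel nose of 12 mm diameter, 26 mm long, then the sprung plunger. The gauge weighs 70 to 120 g
- gauge_tip (a point): lowest point of the red ball (8 mm wide) at the end of the gauge's plunger, on the gauge's axis, 89 mm from gauge_grip when the plunger is out. z as for gauge_grip
- plunger (a joint): how far the sprung tip is pushed into the gauge: 0 out, 0.012 m at its stop; half-way is 0.006. Spring 350 N/m with 0.35 N preload (about 2.5 N half-way, 4.5 N at the stop)
- stand: grey fixed stand, 80x70 mm, top plate 60x64 mm at 56 mm above the desk with a 17 mm square hole through its middle (plate 8 mm thick), in which the gauge hangs by its shoulder; origin under its centre on the desk, z up. Draw the gauge straight up by at least 50 mm to free it
- teal_spot (a point): centre of the round silvery disc (about 16 mm wide) on top of the teal sample puck, about 50 mm above the desk. z = outward normal of the disc's flat face. The face is tilted 15 degrees (0.262 rad) from level; its normal leans toward this frame's -x side, which is within 30 degrees of half-way between the world's -x (toward the robot) and -y (its right)
- black_spot (a point): centre of the round silvery disc (about 16 mm wide) on top of the black sample puck, about 52 mm above the desk. z = outward normal of the disc's flat face. The face is tilted 15 degrees (0.262 rad) from level; its normal leans toward this frame's -x side, which is within 30 degrees of half-way between the world's -x (toward the robot) and -y (its right)
- teal_puck: the teal sample puck, to be probed: 32 mm wide, 18 mm high, fixed in a steel clamp (70x70 mm base) whose tilted table turns on an axis through the round bolt heads of its two cheeks; it stands 10 to 12 mm proud of the jaws; origin in the middle of its underside, axes as teal_spot's
- black_puck: the black sample puck, not to be touched with the gauge: 32 mm wide, 20 mm high, fixed in a steel clamp (70x70 mm base) whose tilted table turns on an axis through the round bolt heads of its two cheeks; it stands 10 to 12 mm proud of the jaws; origin in the middle of its underside
- gauge: the yellow gauge; origin on its axis at the shoulder under the handle, 45 mm below gauge_grip, z along the gauge toward its rear end
- steel_tweezers: bystander: pale steel tweezers, 122 mm long; origin in the middle of its underside
- petri_dish: bystander: round petri dish, 62 mm wide, 15 mm high; origin in the middle of its underside
- objective_can: bystander: black screw can with white band, 46 mm wide, 70 mm high; origin in the middle of its underside
- slides_box: bystander: white box of slides, 33x82x55 mm; origin in the middle of its underside
- cleaner_bottle: bystander: white bottle with blue cap, 40 mm wide, 114 mm high; origin in the middle of its underside
- blue_marker: bystander: white marker pen with blue cap, 133 mm long; origin in the middle of its underside
- coverslip_box: bystander: white box of cover slips, 63x62x22 mm; origin in the middle of its underside
There are look-alikes about, which are no part of the job. Of the things that look like the gauge, the smaller one is meant.

How it is judged:
On the way:
1. the gauge is drawn out of the stand (z of gauge_tip in the frame of stand above 0.06 m and contact force between the fingers and gauge above 1 N), for 0.2 s.
At the end, for the whole second after the job is handed in: The gauge is held in the fingers, its tip within 6 mm of the middle of the teal puck's silvery disc, its axis within 8 degrees of the disc's normal, the tip pushed in by 2 to 10.5 mm with 0.5 to 6 N on the puck, at rest, through the last second (distance between gauge_tip and teal_spot below 0.006 m and angle between the z axis of gauge and the z axis of teal_spot, either way round below 0.14 rad and value of joint plunger between 0.002 and 0.0105 m and contact force between gauge and teal_puck between 0.5 and 6 N and contact force between the fingers and gauge above 1 N and contact force between gauge and stand below 0.1 N and linear speed of gauge below 0.02 m/s); the arm keeps its last pose, push and grip.
It fails at once if the gauge is rammed onto the teal puck (over 15 N) (contact force between gauge and teal_puck above 15 N).
It fails at once if the gauge touches the black puck (contact force between gauge and black_puck above 0.3 N).
It fails at once if a bystander is displaced by more than 25 mm (distance of any of steel_tweezers, petri_dish, objective_can, slides_box, cleaner_bottle, blue_marker, coverslip_box from where it was at the start of the episode above 0.025 m).
It also fails if it takes over 38 s, if anything falls off the work surface, if the arm or the gripper's body presses on something with over 40 N, if the wrist force passes 120 N, or if a joint passes its speed limit or range.

ROBOT

A 6-joint arm with a two-finger parallel gripper is mounted at the origin on the work surface; the furniture and walls round the work are solid. World frame = base frame: x ahead of the robot, y to its left, z up, the work surface at z = 0. Lengths are in m, angles in rad, forces in N, time in s.
With the tool pointing down it reaches from about 0.3 to 0.875 m from the base axis. Payload 6.4 kg.
Tool frame: the origin (TCP) lies on the mounting face of the last link; the fingertips stand 166 mm ahead of it and the grasp point (between the pads) lies 147 mm ahead of it; z points along the fingers, y is the line along which they close (so a half turn about z gives the same grasp; the last joint's range is limited). The gripper opens to 88 mm and grips with 3 to 60 N. Pads are 18 mm wide; open, the fingers measure 123 mm over their backs; the gripper's body (75 mm by 187 mm) begins 45 mm behind the grasp point.
Start: joints at [-1.378, 0.181, 1.607, -0, 1.354, -0.206], TCP at [0.223, -0.53, 0.405] pointing down, gripper open.
Joint ranges: [-2.99, 2.99], [-0.89, 2.07], [0.3, 2.58], [-1.14, 4.28], [0, 2.63], [-3.12, 3.12]. Speed limits (rad/s): [2.57, 2.57, 3.01, 3.14, 3.14, 3.14].

INTERFACE

Orientations are given as a rotation vector (axis times angle).
In Python, from bench import robot, vision, job gives the robot as it stands.
- The arm moves only by the shell command python3 -m jog 'ROWS' [FORCE]. ROWS is JSON, a list that holds one entry, the list of rows, each a list of 7 numbers: the finger opening in cm, from 0 to 8.81, then the shift along the tool's x, y, z in cm, then the turn, a rotation vector about the tool's x, y, z in degrees. In form: [[[hand, x, y, z, ax, ay, az], ...]]. A call has 1 to 20 rows; each row shifts and turns the commanded pose from where the row before left it, along the tool's axes as they then stand; what a row does not reach is not made up. A row lasts 1/12 s, in which the tool goes at most 41.7 mm and 7.16 degrees, less where a joint would pass 70% of its speed; a pose out of reach is approached as far as the arm can. A call is refused whole if a number of a shift passes 4.17 or a number of a turn 7.16, either way. A call with a gripper value outside its range is refused whole. The fingers move at their own pace and stop on an object; FORCE is the grip in N (left out, the last holds). Time passes only in rows, so rows that do not move let the fingers close. It gives the time, the measured TCP pose, the force, the opening and the grip force at its end, in the units of the state.
- robot.get_state(): the state, without advancing time (a new reading comes with each control period).
- vision.grab_frame(name): name is "side" or "top" or "wrist"; returns (picture, depth): 420x560x3 uint8, red, green, blue; 420x560 float32, m along the optical axis (not along the pixel's ray), 0 where there is no reading.
- vision.get_calibration(name): a dict with "camera_matrix" (3x3 intrinsics, pixels), "world_from_camera" (4x4, takes a point from camera to world coordinates); the wrist camera has in their place "mount" (4x4, takes a point from camera to tool coordinates, whose origin is the TCP and whose axes are the flange's). Camera axes: x right, y down, z forward; pixel columns grow to the right and rows downward; lengths in m; the calibration is good to about 2 mm. A picture is of the moment at which its call begins: read the wrist's pose just before it. get_calibration takes no time and is no camera call.
- job.hand_in(): hands the job in; it is judged then, once.
The state is a dict: "time": time; "q": joint angles; "dq": joint speeds; "joint_torque": joint torques, N m; "position": TCP position; "eef_rot": TCP orientation; "ft_force": force on the tool from outside, world axes, zero at the start; "ft_torque": the same for the moment, N m; "finger_gap": finger opening in m; "finger_force": force on a finger pad.
Only numpy, scipy, OpenCV 4.12 (cv2) and the standard library are available. Lean on these libraries where they do the work, as an engineer would, in place of code of your own. Each camera call takes 0.05 s, during which the arm holds its last target. There are 200 camera calls.

## Working session

There is one attempt and no reset: what is moved stays moved. The work goes in short steps, Python scripts to look and compute and a shell command to move; the robot and the scene stay as the last step left them, time stands still between calls to the robot, and variables do not carry over. Pictures are saved under pics/ and viewed, at most 10 in all, crops included, and the job is handed in when it is done.

```bash
mkdir -p pics; cat > h.py <<'E'
import numpy as np, cv2
from scipy.spatial.transform import Rotation as R
from bench import robot, vision, job
def grab(n):
    s=robot.get_state(); im,d=vision.grab_frame(n); c=vision.get_calibration(n)
    K=np.array(c["camera_matrix"])
    if n=="wrist":
        T=np.eye(4); T[:3,:3]=R.from_rotvec(s["eef_rot"]).as_matrix(); T[:3,3]=s["position"]; T=T@np.array(c["mount"])
    else: T=np.array(c["world_from_camera"])
    np.savez(f"/tmp/{n}.npz",im=im,d=d,K=K,T=T)
    return im,d,K,T
def load(n):
    z=np.load(f"/tmp/{n}.npz"); return z["im"],z["d"],z["K"],z["T"]
def cloud(d,K,T):
    v,u=np.mgrid[:d.shape[0],:d.shape[1]]
    P=np.stack([(u-K[0,2])/K[0,0]*d,(v-K[1,2])/K[1,1]*d,d],-1)
    return P@T[:3,:3].T+T[:3,3]
def save(im,p,box=None,k=1):
    if box: im=im[box[1]:box[3],box[0]:box[2]]
    im=cv2.resize(im,None,fx=k,fy=k,interpolation=cv2.INTER_CUBIC)
    cv2.imwrite(p,im[:,:,::-1])
E
python3 - <<'E'
from h import *
for n in("top","side"):
    im,d,K,T=grab(n); save(im,f"pics/{n}0.png",k=1.4); print(n,T.round(3).tolist())
s=robot.get_state(); print(s["time"],s["position"],s["eef_rot"],s["ft_force"])
E
```

```text
top [[0.008, -0.987, 0.159, 0.121], [-1.0, -0.005, 0.017, -0.115], [-0.016, -0.159, -0.987, 1.718], [0.0, 0.0, 0.0, 1.0]]
side [[-0.952, -0.13, 0.278, 0.029], [-0.307, 0.434, -0.847, 0.985], [-0.01, -0.892, -0.453, 0.664], [0.0, 0.0, 0.0, 1.0]]
0.1 [ 0.22325434 -0.52964782  0.40391944] [-3.07779622e+00 -6.21952338e-01  4.71675757e-06] [-0.34671154 -0.49135845 -0.24416304]
```

View pics/top0.png

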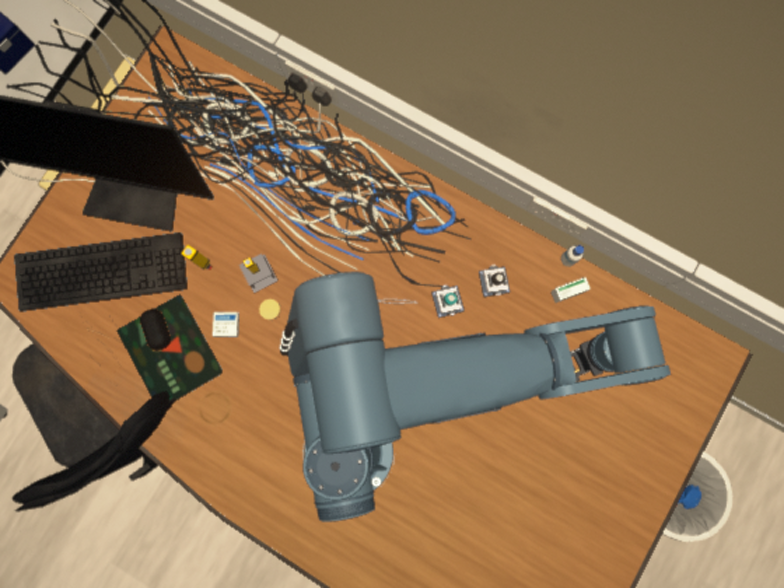

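View pics/side0.png

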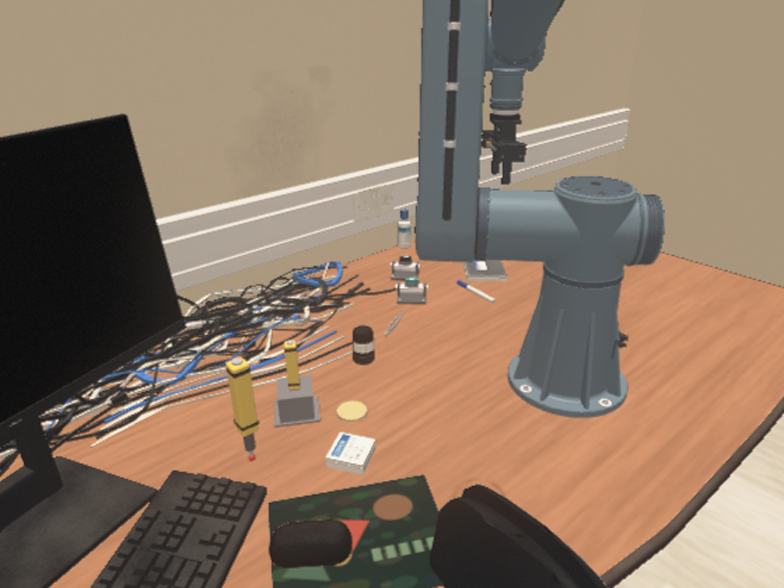

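The pictures show two yellow gauges. The larger stands free at top (195,257) / side (242,400). The smaller hangs in the grey stand at top (250,265) / side (291,365), and that is the one meant. The teal puck is at top (450,300) and the black one at top (495,280). The other light thing is the tweezers at (397,300).

```bash
python3 - <<'E'
from h import *
im,d,K,T=load("top"); P=cloud(d,K,T)
save(im,"pics/t1.png",(160,165,400,240),3.3)
hsv=cv2.cvtColor(im,cv2.COLOR_RGB2HSV)
Y=(hsv[...,0]>18)&(hsv[...,0]<32)&(hsv[...,1]>150)&(hsv[...,2]>110)
n,l,st,c=cv2.connectedComponentsWithStats(Y.astype(np.uint8))
for i in range(1,n):
    if st[i,4]>12:
        q=P[l==i]; print("yel",c[i].round(),st[i,4],np.median(q,0).round(3),q.min(0).round(3),q.max(0).round(3))
def box(u0,v0,u1,v1,zl,zh,nm):
    q=P[v0:v1,u0:u1].reshape(-1,3); q=q[(q[:,2]>zl)&(q[:,2]<zh)]
    print(nm,len(q),np.median(q,0).round(3),q.min(0).round(3),q.max(0).round(3))
box(170,178,200,210,.15,.2,"top");box(170,178,200,210,.125,.3,"gtop")
box(170,178,200,210,.045,.065,"stand plate");box(305,200,335,230,.04,.08,"teal");box(340,185,368,215,.04,.08,"black")
im,d,K,T=load("side"); P=cloud(d,K,T)
hsv=cv2.cvtColor(im,cv2.COLOR_RGB2HSV)
Y=(hsv[...,0]>18)&(hsv[...,0]<32)&(hsv[...,1]>150)&(hsv[...,2]>110)
n,l,st,c=cv2.connectedComponentsWithStats(Y.astype(np.uint8))
for i in range(1,n):
    if st[i,4]>12:
        q=P[l==i]; print("yel",c[i].round(),st[i,4],np.median(q,0).round(3),q.min(0).round(3),q.max(0).round(3))
E
```

```text
yel [139. 183.] 134 [0.465 0.365 0.154] [ 0.452  0.355 -0.002] [0.53  0.446 0.197]
yel [180. 190.] 47 [0.449 0.236 0.12 ] [0.442 0.228 0.074] [0.465 0.248 0.15 ]
top 8 [0.454 0.243 0.152] [0.444 0.236 0.15 ] [0.457 0.246 0.153]
gtop 44 [0.453 0.24  0.145] [0.442 0.231 0.126] [0.465 0.251 0.153]
stand plate 238 [0.448 0.235 0.056] [0.412 0.201 0.046] [0.494 0.281 0.065]
teal 106 [ 0.383 -0.247  0.047] [ 0.346 -0.269  0.04 ] [ 0.42  -0.195  0.059]
black 120 [ 0.435 -0.365  0.047] [ 0.4  -0.39  0.04] [ 0.472 -0.337  0.064]
```

View pics/t1.png

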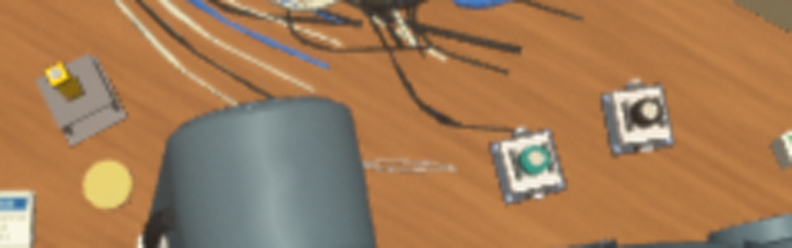

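Petri dish is at (270,308) in the top view, and the gauge choice is confirmed (thin handle in the stand's hole, top at 0.15 m). Next I work out the look pose above teal, which lies on the way.

```bash
cat >> h.py <<'E'
def go(pos,Rt=None):
    "print shift (cm, tool axes) and turn (deg) from the present pose"
    s=robot.get_state(); R0=R.from_rotvec(s["eef_rot"])
    print("t",round(s["time"],2),"pos",s["position"].round(4) if hasattr(s["position"],'round') else s["position"],"shift cm",(R0.inv().apply(np.array(pos)-s["position"])*100).round(2),end=" ")
    if Rt is not None: print("turn deg",np.degrees((R0.inv()*Rt).as_rotvec()).round(2))
    else: print()
E
python3 - <<'E'
from h import *
c=vision.get_calibration("wrist"); print(np.array(c["mount"]).round(3), np.array(c["camera_matrix"]).round(1))
im,d,K,T=load("top"); P=cloud(d,K,T)
q=P[178:215,165:205].reshape(-1,3); q=q[(q[:,2]>.045)&(q[:,2]<.065)]
print(cv2.minAreaRect((q[:,:2]*1000).astype(np.float32)))
go([.38,-.25,.42]); go([.45,.24,.42])
E
```

```text
[[-0.001 -0.956 -0.294  0.076]
 [ 1.    -0.002  0.001  0.   ]
 [-0.001 -0.294  0.956  0.02 ]
 [ 0.     0.     0.     1.   ]] [[300.9   0.  280.3]
 [  0.  300.9 211.2]
 [  0.    0.    1. ]]
((454.395263671875, 241.32398986816406), (59.80662536621094, 64.53738403320312), 29.660741806030273)
t 0.1 pos [ 0.2233 -0.5296  0.4039] shift cm [ 25.3  -19.69  -1.57] 
t 0.1 pos [ 0.2233 -0.5296  0.4039] shift cm [ 50.78 -62.12  -1.5 ]
```

```bash
python3 -m jog '[[[8.8,2.3,-1.79,0.58,0,0,0],[8.8,2.3,-1.79,0.58,0,0,0],[8.8,2.3,-1.79,0.58,0,0,0],[8.8,2.3,-1.79,0.58,0,0,0],[8.8,2.3,-1.79,0.58,0,0,0],[8.8,2.3,-1.79,0.58,0,0,0],[8.8,2.3,-1.79,0.58,0,0,0],[8.8,2.3,-1.79,0.58,0,0,0],[8.8,2.3,-1.79,0.58,0,0,0],[8.8,2.3,-1.79,0.58,0,0,0],[8.8,2.3,-1.79,0.58,0,0,0],[8.8,0,0,0,0,0,0],[8.8,0,0,0,0,0,0]]]'
python3 - <<'E'
from h import *
im,d,K,T=grab("wrist"); save(im,"pics/w1.png",k=1.4); save(im,"pics/w1o.png")
P=cloud(d,K,T); print((d>0).mean(), P[210,280])
E
```

```text
time: 1.18
position: [0.3803, -0.249, 0.3404]
eef_rot: [-3.077, -0.627, 0.001]
ft_force: [0.3, -0.4, 0.0]
finger_gap: 0.0881
finger_force: 0.0
0.9960799319727891 [ 0.37423275 -0.25110863  0.05053537]
```

View pics/w1.png

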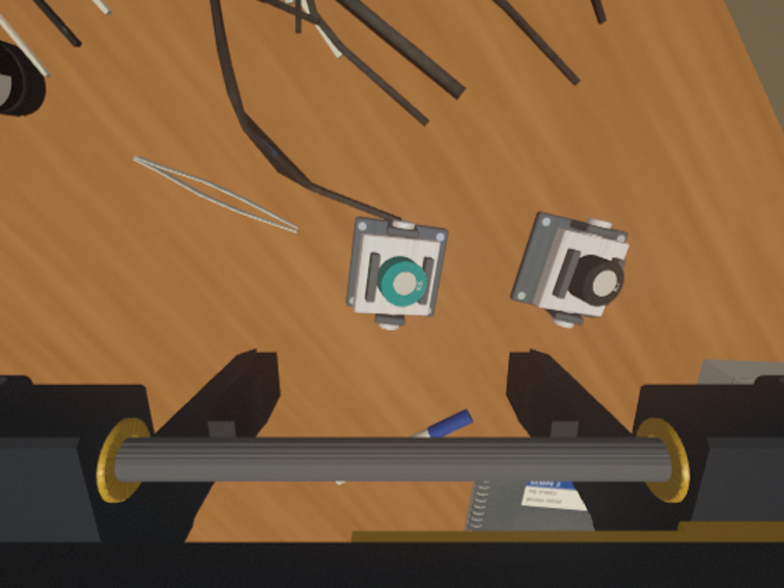

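The teal puck's disc is at (404,284) in this view, with bolt heads at (403,224) and (390,322). The black puck is at (607,281) and the can at top left. I fit the disc's position and face normal from the depth.

```bash
cat > spot.py <<'E'
from h import *
import sys
def measure(u,v,r=12):
    im,d,K,T=load("wrist"); P=cloud(d,K,T)
    hsv=cv2.cvtColor(im,cv2.COLOR_RGB2HSV)
    teal=(hsv[...,0]>75)&(hsv[...,0]<100)&(hsv[...,1]>110)
    vv,uu=np.mgrid[:420,:560]; near=np.hypot(uu-u,vv-v)
    disc=(near<r)&(hsv[...,1]<90)&(hsv[...,2]>110)
    n,l,st,c=cv2.connectedComponentsWithStats(disc.astype(np.uint8)); k=l[int(v),int(u)]; disc=l==k
    D=P[disc]; print("disc px",disc.sum(),c[k],"pos",np.median(D,0).round(4),D.mean(0).round(4),"size",np.ptp(D,0).round(4))
    A=P[(teal|disc)&(near<3*r)]
    m=A
    for _ in range(8):
        ctr=m.mean(0); n_=np.linalg.svd(m-ctr)[2][2]; n_*=np.sign(n_[2])
        e=np.abs((A-ctr)@n_) if _ else np.abs((A-D.mean(0))@n_); m=A[e<.002]
    n2=np.linalg.svd(D-D.mean(0))[2][2]; n2*=np.sign(n2[2])
    for x in(n_,n2): print("normal",x.round(3),"tilt",np.degrees(np.arccos(x[2])).round(1),"azim",np.degrees(np.arctan2(x[1],x[0])).round(1),len(m))
    return P
E
python3 - <<'E'
from spot import *
P=measure(288.6,202.9)
a,b=P[int(224/1.4),int(403/1.4)],P[int(322/1.4),int(390/1.4)]
print(a.round(3),b.round(3)); v=a-b; print("axis az",np.degrees(np.arctan2(v[1],v[0])), "normal az", np.degrees(np.arctan2(v[1],v[0]))+90, np.degrees(np.arctan2(v[1],v[0]))-90)
# table (white)
im,d,K,T=load("wrist"); hsv=cv2.cvtColor(im,cv2.COLOR_RGB2HSV)
w=(hsv[...,1]<50)&(hsv[...,2]>150); w[:,:250]=0;w[:,320:]=0;w[:160]=0;w[230:]=0
A=P[w]; 
for _ in range(10):
    m=A if _==0 else A[np.abs((A-c)@n)<.0015]; c=m.mean(0); n=np.linalg.svd(m-c)[2][2]; n*=np.sign(n[2])
print("table",len(A),len(m),n.round(3),np.degrees(np.arccos(n[2])),np.degrees(np.arctan2(n[1],n[0])))
E
```

```text
disc px 254 [289.48818898 202.0511811 ] pos [ 0.3845 -0.2562  0.0494] [ 0.3845 -0.2564  0.0493] size [0.0164 0.0198 0.0077]
normal [ 0.067 -0.244  0.967] tilt 14.7 azim -74.6 786
normal [ 0.067 -0.263  0.963] tilt 15.7 azim -75.6 786
[ 0.418 -0.24   0.034] [ 0.35  -0.259  0.037]
axis az 15.886712080758967 normal az 105.88671208075897 -74.11328791924103
table 1906 227 [ 0.047 -0.635  0.771] 39.56902681605305 -85.73856404181181
```

```bash
python3 - <<'E'
from h import *
grab("top");grab("side")
def fit(A,tol=.003):
    m=A
    for i in range(10):
        c=np.median(m,0) if i==0 else m.mean(0); n=np.linalg.svd(m-c,full_matrices=False)[2][2]; n*=np.sign(n[2]); m=A[np.abs((A-c)@n)<tol]
    return len(A),len(m),c.round(4),n.round(3),"tilt/az",np.degrees([np.arccos(n[2]),np.arctan2(n[1],n[0])]).round(1), "rms",(np.std((m-c)@n)*1e3).round(2)
for k in("wrist","top","side"):
    im,d,K,T=load(k); P=cloud(d,K,T); hsv=cv2.cvtColor(im,cv2.COLOR_RGB2HSV)
    teal=(hsv[...,0]>75)&(hsv[...,0]<100)&(hsv[...,1]>90)&(np.hypot(P[...,0]-.384,P[...,1]+.255)<.03)&(P[...,2]>.03)
    near=np.hypot(P[...,0]-.384,P[...,1]+.256)<.011
    top=near&(P[...,2]>.035)
    print(k,"teal",fit(P[teal])); print("  r<11mm",fit(P[top]))
    desk=(np.hypot(P[...,0]-.384,P[...,1]+.256)<.13)&(np.abs(P[...,2])<.012)
    print("  desk",fit(P[desk]))
    v,u=np.nonzero(teal); print("  px",u.min(),u.max(),v.min(),v.max())
    if k=="side": save(im,"pics/s2.png",(u.min()-35,v.min()-35,u.max()+35,v.max()+30),8)
E
```

```text
wrist teal (664, 576, array([ 0.3838, -0.2543,  0.0494]), array([ 0.075, -0.238,  0.968]), 'tilt/az', array([ 14.5, -72.6]), 'rms', np.float64(0.73))
  r<11mm (412, 412, array([ 0.3842, -0.2559,  0.0493]), array([ 0.067, -0.247,  0.967]), 'tilt/az', array([ 14.8, -74.8]), 'rms', np.float64(0.66))
  desk (38529, 36214, array([ 3.933e-01, -2.471e-01, -1.000e-04]), array([-0.001,  0.001,  1.   ]), 'tilt/az', array([1.000e-01, 1.571e+02]), 'rms', np.float64(0.72))
  px 270 304 184 218
top teal (15, 12, array([ 0.3761, -0.2577,  0.0491]), array([0.891, 0.453, 0.01 ]), 'tilt/az', array([89.4, 26.9]), 'rms', np.float64(1.72))
  r<11mm (61, 23, array([ 0.3818, -0.2572,  0.4232]), array([-0.607, -0.794,  0.014]), 'tilt/az', array([  89.2, -127.4]), 'rms', np.float64(1.57))
  desk (1314, 708, array([ 0.3305, -0.294 , -0.0005]), array([-0.   ,  0.005,  1.   ]), 'tilt/az', array([ 0.3, 93.5]), 'rms', np.float64(1.62))
  px 320 326 214 217
side teal (6, 5, array([ 0.3824, -0.2416,  0.0516]), array([0.152, 0.001, 0.988]), 'tilt/az', array([8.8, 0.5]), 'rms', np.float64(1.39))
  r<11mm (5, 5, array([ 0.3845, -0.2492,  0.0509]), array([ 0.123, -0.413,  0.903]), 'tilt/az', array([ 25.5, -73.4]), 'rms', np.float64(0.0))
  desk (1562, 1277, array([ 3.836e-01, -2.231e-01,  1.000e-04]), array([-0.002, -0.002,  1.   ]), 'tilt/az', array([ 1.000e-01, -1.324e+02]), 'rms', np.float64(1.26))
  px 290 297 199 201
```

View pics/s2.png

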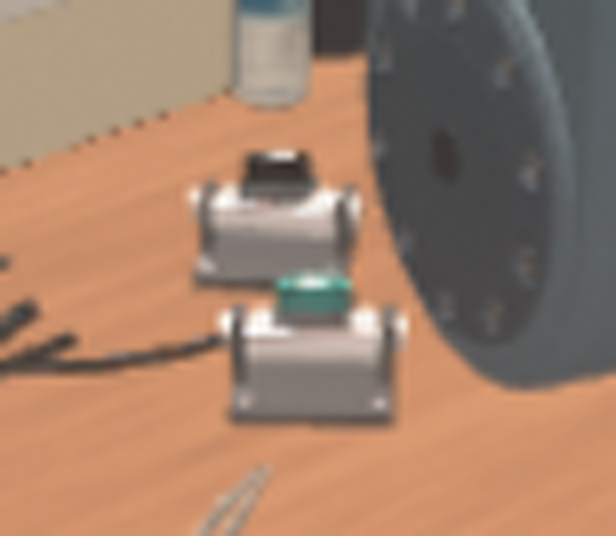

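Every cue agrees that the normal leans at azimuth about -74.5° with 15° tilt: the wrist depth fit, the bolt axis and the side view, where the table leans away to -y. That is outside the -135±30° range in the notes, but I'll use what was measured. Spot: (0.3845,-0.2562,0.0494). On to the gauge.

```bash
python3 -m jog '[[[8.8,1.99,-3.24,-0.46,0,0,0],[8.8,1.99,-3.24,-0.46,0,0,0],[8.8,1.99,-3.24,-0.46,0,0,0],[8.8,1.99,-3.24,-0.46,0,0,0],[8.8,1.99,-3.24,-0.46,0,0,0],[8.8,1.99,-3.24,-0.46,0,0,0],[8.8,1.99,-3.24,-0.46,0,0,0],[8.8,1.99,-3.24,-0.46,0,0,0],[8.8,1.99,-3.24,-0.46,0,0,0],[8.8,1.99,-3.24,-0.46,0,0,0],[8.8,1.99,-3.24,-0.46,0,0,0],[8.8,1.99,-3.24,-0.46,0,0,0],[8.8,1.99,-3.24,-0.46,0,0,0],[8.8,0,0,0,0,0,0],[8.8,0,0,0,0,0,0]]]'
python3 - <<'E'
from h import *
im,d,K,T=grab("wrist"); save(im,"pics/w2.png",k=1.4)
P=cloud(d,K,T); print(robot.get_state()["q"])
q=P[(P[...,2]>.135)&(P[...,2]<.165)&(np.hypot(P[...,0]-.454,P[...,1]-.241)<.04)]
print(len(q),q.mean(0),cv2.minAreaRect((q[:,:2]*1000).astype(np.float32)))
q=P[(P[...,2]>.047)&(P[...,2]<.065)&(np.hypot(P[...,0]-.454,P[...,1]-.241)<.06)]
print("plate",cv2.minAreaRect((q[:,:2]*1000).astype(np.float32)))
q=P[(P[...,2]>.12)&(P[...,2]<.3)&(np.hypot(P[...,0]-.46,P[...,1]-.36)<.06)]
print("big",len(q),q.min(0),q.max(0))
E
```

```text
time: 2.58
position: [0.4554, 0.239, 0.4009]
eef_rot: [3.078, 0.625, 0.001]
ft_force: [-0.3, 0.6, 0.7]
finger_gap: 0.0879
finger_force: 0.0
[ 2.50353634e-01  4.69490342e-02  1.76331595e+00 -6.20913629e-04
  1.33176511e+00  1.42224348e+00]
598 [0.45513357 0.24143538 0.14555883] ((453.4963073730469, 240.7989044189453), (20.436140060424805, 20.205764770507812), 26.53302574157715)
plate ((453.17730712890625, 240.53863525390625), (60.4697380065918, 64.07133483886719), 28.2503662109375)
big 3769 [0.45077391 0.32224549 0.12002732] [0.48685207 0.38901915 0.29997999]
```

View pics/w2.png

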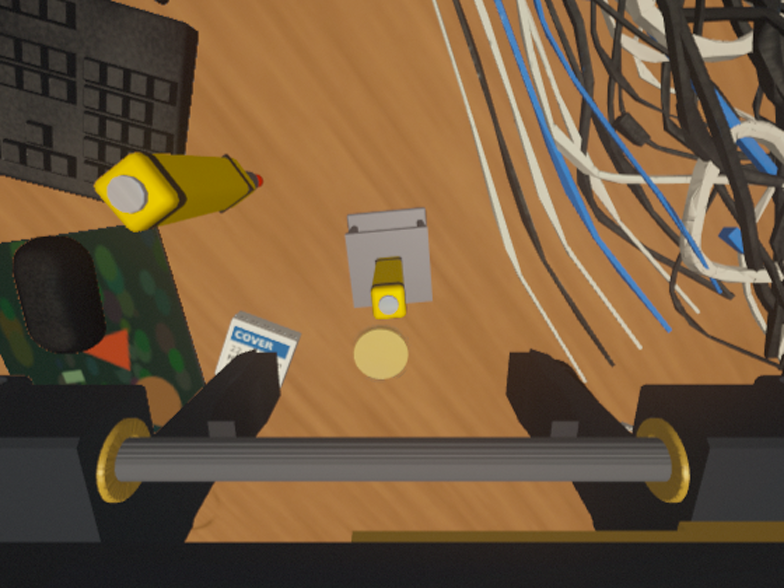

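The small gauge's handle top is at (389,300) in this view. The big look-alike is at (130,195), left and near the reach of the gripper's long side. So I turn a quarter turn, with the fingers closing parallel to the other faces, before going down.

```bash
python3 -m jog '[[[8.8,0,0,0.4,0,0,7.13],[8.8,0,0,0.4,0,0,7.13],[8.8,0,0,0.4,0,0,7.13],[8.8,0,0,0.4,0,0,7.13],[8.8,0,0,0.4,0,0,7.13],[8.8,0,0,0.4,0,0,7.13],[8.8,0,0,0.4,0,0,7.13],[8.8,0,0,0.4,0,0,7.13],[8.8,0,0,0.4,0,0,7.13],[8.8,0,0,0.4,0,0,7.13],[8.8,0,0,0.4,0,0,7.13],[8.8,0,0,0.4,0,0,7.13],[8.8,0,0,0,0,0,0],[8.8,0,0,0,0,0,0]]]'
python3 - <<'E'
from h import *
im,d,K,T=grab("wrist"); P=cloud(d,K,T)
q=P[(P[...,2]>.139)&(P[...,2]<.156)&(np.hypot(P[...,0]-.454,P[...,1]-.241)<.025)]
r=cv2.minAreaRect((q[:,:2]*1000).astype(np.float32)); print(len(q),r)
Rt=R.from_matrix(np.array([[np.cos(a),np.sin(a),0],[np.sin(a),-np.cos(a),0],[0,0,-1]])) if (a:=np.radians(-62.7)) else 0
go([.4535,.2408,.262],Rt); print(robot.get_state()["q"][5])
E
```

```text
time: 3.8
position: [0.4552, 0.2367, 0.3525]
eef_rot: [2.683, -1.633, -0.0]
ft_force: [0.4, 0.8, -0.1]
finger_gap: 0.088
finger_force: 0.0
833 ((453.790283203125, 240.4318084716797), (19.83010482788086, 19.658065795898438), 28.070119857788086)
t 3.85 pos [0.4552 0.237  0.3528] shift cm [-0.41 -0.02  9.08] turn deg [ 0.01 -0.01  0.09]
2.9121712749448316
```

```bash
python3 -m jog '[[[8.8,-0.4,0,0.05,0,0,0],[8.8,0,0,1.5,0,0,0],[8.8,0,0,1.5,0,0,0],[8.8,0,0,1.5,0,0,0],[8.8,0,0,1.5,0,0,0],[8.8,0,0,1.5,0,0,0],[8.8,0,0,1.5,0,0,0],[8.8,0,0,0,0,0,0],[5,0,0,0,0,0,0],[3.5,0,0,0,0,0,0],[3,0,0,0,0,0,0],[1.5,0,0,0,0,0,0],[1.2,0,0,0,0,0,0],[1.2,0,0,0,0,0,0],[1.2,0,0,0,0,0,0]]]' 25
```

```text
time: 5.1
position: [0.4531, 0.242, 0.2625]
eef_rot: [-2.683, 1.634, -0.001]
ft_force: [-0.1, -0.3, -0.3]
finger_gap: 0.0434
finger_force: 0.0
```

```bash
python3 -m jog '[[[1.2,0,0,0,0,0,0],[1.2,0,0,0,0,0,0],[1.2,0,0,0,0,0,0],[1.2,0,0,0,0,0,0],[1.2,0,0,0,0,0,0],[1.2,0,0,0,0,0,0],[1.2,0,0,0,0,0,0],[1.2,0,0,0,0,0,0]]]' 25
```

```text
time: 5.77
position: [0.453, 0.242, 0.2621]
eef_rot: [2.683, -1.635, -0.0]
ft_force: [0.6, 0.4, -0.3]
finger_gap: 0.0199
finger_force: 25.0
```

Gripped at 20 mm with 25 N. Drawing straight up.

```bash
python3 -m jog '[[[1.2,0,0,-0.6,0,0,0],[1.2,0,0,-1.2,0,0,0],[1.2,0,0,-1.5,0,0,0],[1.2,0,0,-1.5,0,0,0],[1.2,0,0,-1.5,0,0,0],[1.2,0,0,-1.5,0,0,0],[1.2,0,0,-1.5,0,0,0],[1.2,0,0,-1.5,0,0,0],[1.2,0,0,-1.5,0,0,0],[1.2,0,0,-1.5,0,0,0],[1.2,0,0,0,0,0,0],[1.2,0,0,0,0,0,0],[1.2,0,0,0,0,0,0]]]' 25
python3 - <<'E'
from h import *
im,d,K,T=grab("wrist"); save(im,"pics/w3.png",k=1.4)
grab("side")
s=robot.get_state(); Rt=R.from_rotvec(s["eef_rot"])
# target tool orientation: minimal tilt taking -z to -normal
t,a=np.radians([15,-74.5]); n=np.array([np.sin(t)*np.cos(a),np.sin(t)*np.sin(a),np.cos(t)])
z=Rt.apply([0,0,1]); ax=np.cross(z,-n); w=ax/np.linalg.norm(ax)*np.arccos(z@-n)
R1=R.from_rotvec(w)*Rt
print("grip->n",n, "turn tool",np.degrees((Rt.inv()*R1).as_rotvec()).round(2))
spot=np.array([.3845,-.2562,.0494])
# tool tip is along tool z: grasp z .115 vs grip .101 -> tip below TCP by
L=.2621-.012; print("L",L)
for h in(.10,.03,0): print(h,(spot+n*(L+h)).round(4)); go(spot+n*(L+h),R1)
print(s["q"])
E
```

```text
time: 6.85
position: [0.4527, 0.2419, 0.3994]
eef_rot: [2.682, -1.634, -0.001]
ft_force: [-0.5, -0.9, -1.0]
finger_gap: 0.02
finger_force: 25.0
grip->n [ 0.06916638 -0.24940591  0.96592583] turn tool [  3.18 -14.66   0.  ]
L 0.2501
0.1 [ 0.4087 -0.3435  0.3876]
t 6.95 pos [0.4526 0.2418 0.399 ] shift cm [50.01 30.73  1.18] turn deg [  3.18 -14.66   0.  ]
0.03 [ 0.4039 -0.3261  0.32  ]
t 6.95 pos [0.4526 0.2418 0.399 ] shift cm [48.24 30.35  7.94] turn deg [  3.18 -14.66   0.  ]
0 [ 0.4018 -0.3186  0.291 ]
t 6.95 pos [0.4526 0.2418 0.399 ] shift cm [47.48 30.19 10.84] turn deg [  3.18 -14.66   0.  ]
[ 2.59108099e-01  4.77835398e-02  1.76577471e+00 -3.53815142e-06
  1.33016975e+00  2.92449170e+00]
```

View pics/w3.png

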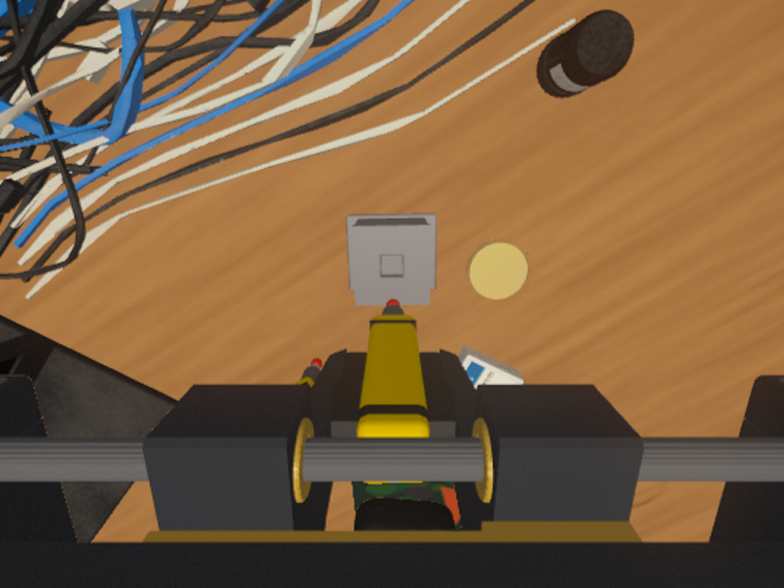

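The gauge hangs straight in the fingers with its red tip at (393,302), which is where the tool axis at 0.25 m should project. The stand is clear behind it. Moving over level to the teal side, then tilting.

```bash
python3 -m jog '[[[1.2,1.5,0.92,0,0,0,0],[1.2,3.1,1.9,0.08,0,0,0],[1.2,3.1,1.9,0.08,0,0,0],[1.2,3.1,1.9,0.08,0,0,0],[1.2,3.1,1.9,0.08,0,0,0],[1.2,3.1,1.9,0.08,0,0,0],[1.2,3.1,1.9,0.08,0,0,0],[1.2,3.1,1.9,0.08,0,0,0],[1.2,3.1,1.9,0.08,0,0,0],[1.2,3.1,1.9,0.08,0,0,0],[1.2,3.1,1.9,0.08,0,0,0],[1.2,3.1,1.9,0.08,0,0,0],[1.2,3.1,1.9,0.08,0,0,0],[1.2,3.1,1.9,0.08,0,0,0],[1.2,3.1,1.9,0.08,0,0,0],[1.2,3.1,1.9,0.08,0,0,0],[1.2,1.9,1.2,0,0,0,0]]]'
python3 -m jog '[[[1.2,0,0,0,1.06,-4.89,0],[1.2,0,0,0,1.06,-4.89,0],[1.2,0,0,0,1.06,-4.88,0],[1.2,0,0,0,0,0,0],[1.2,0,0,0,0,0,0],[1.2,0,0,0,0,0,0]]]'
cat > tgt.py <<'E'
from h import *
t,a=np.radians([15,-74.5]); n=np.array([np.sin(t)*np.cos(a),np.sin(t)*np.sin(a),np.cos(t)])
def plan(spot,L,hs):
    s=robot.get_state(); Rt=R.from_rotvec(s["eef_rot"]); z=Rt.apply([0,0,1]); ax=np.cross(z,-n)
    R1=R.from_rotvec(ax/np.linalg.norm(ax)*np.arctan2(np.linalg.norm(ax),z@-n))*Rt
    for h in hs: print(h,end=" "); go(np.array(spot)+n*(L+h),R1)
E
python3 - <<'E'
from tgt import *
im,d,K,T=grab("wrist"); save(im,"pics/w4.png",k=1.4)
plan([.3845,-.2562,.0494],.2501,(.1,.03,0)); print(robot.get_state()["q"])
E
```

```text
time: 8.37
position: [0.4087, -0.3449, 0.3869]
eef_rot: [2.681, -1.637, -0.002]
ft_force: [0.1, 0.9, -0.3]
finger_gap: 0.0197
finger_force: 25.0
time: 8.87
position: [0.4096, -0.3417, 0.3875]
eef_rot: [-2.519, 1.535, 0.28]
ft_force: [0.7, -0.5, -1.1]
finger_gap: 0.0196
finger_force: 25.0
0.1 t 8.92 pos [ 0.4097 -0.3416  0.3879] shift cm [ 0.13  0.17 -0.01] turn deg [-0.08 -0.11 -0.  ]
0.03 t 8.92 pos [ 0.4097 -0.3416  0.3879] shift cm [0.12 0.18 6.99] turn deg [-0.08 -0.11 -0.  ]
0 t 8.92 pos [ 0.4097 -0.3416  0.3879] shift cm [0.11 0.19 9.99] turn deg [-0.08 -0.11 -0.  ]
[-0.94334125  0.17758149  1.65612305  0.09160626  1.55184941  1.70866476]
```

View pics/w4.png

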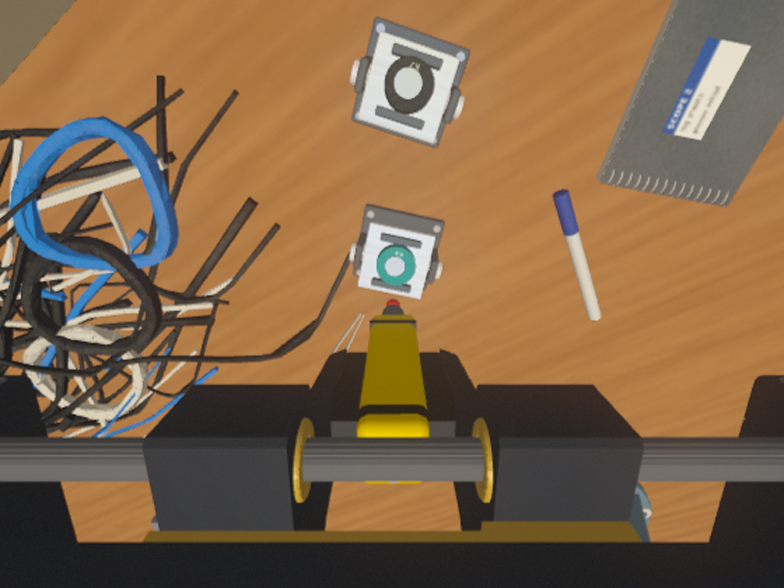

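The teal disc is at (396,266), just ahead of the tip at (393,302), and the black puck is well beyond at (409,82). I take the second, final measurement of the spot from here.

```bash
python3 - <<'E'
from spot import *
measure(282.9,190,12)
E
```

```text
disc px 186 [281.74193548 189.02688172] pos [ 0.385  -0.2565  0.0494] [ 0.3849 -0.2566  0.0492] size [0.0161 0.0198 0.0086]
normal [ 0.068 -0.255  0.965] tilt 15.3 azim -75.0 551
normal [ 0.068 -0.281  0.957] tilt 16.8 azim -76.5 551
```

Both measurements agree within 0.5 mm and 0.5°. Descending along the normal to about 2 cm.

```bash
python3 -m jog '[[[1.2,0.12,0.17,1,0,0,0],[1.2,0,0,1.5,0,0,0],[1.2,0,0,1.5,0,0,0],[1.2,0,0,1.5,0,0,0],[1.2,0,0,1.5,0,0,0],[1.2,0,0,1,0,0,0],[1.2,0,0,0,0,0,0],[1.2,0,0,0,0,0,0],[1.2,0,0,0,0,0,0]]]'
python3 - <<'E'
from tgt import *
im,d,K,T=grab("wrist"); save(im,"pics/w5.png",(220,150,340,240),6)
plan([.3848,-.2564,.0493],.2501,(.02,0,-.006)); print([robot.get_state()[k] for k in("ft_force",)])
E
```

```text
time: 9.67
position: [0.4036, -0.324, 0.3113]
eef_rot: [-2.518, 1.534, 0.279]
ft_force: [1.0, 0.3, -0.6]
finger_gap: 0.0199
finger_force: 25.0
0.02 t 9.72 pos [ 0.4036 -0.3241  0.3115] shift cm [-0.    0.01  0.14] turn deg [-0.13 -0.14 -0.  ]
0 t 9.72 pos [ 0.4036 -0.3241  0.3115] shift cm [-0.01  0.01  2.14] turn deg [-0.13 -0.14 -0.  ]
-0.006 t 9.72 pos [ 0.4036 -0.3241  0.3115] shift cm [-0.01  0.01  2.74] turn deg [-0.13 -0.14 -0.  ]
[array([ 0.16104123,  0.31561793, -0.35902945])]
```

View pics/w5.png

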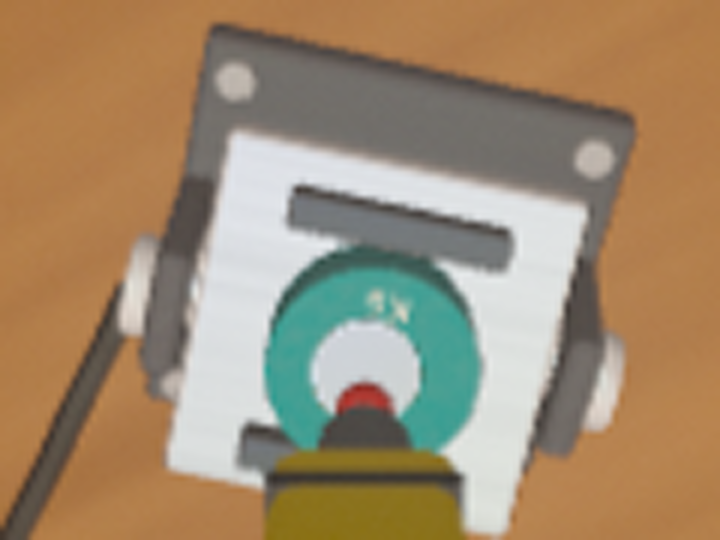

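The tip (365,395 in the crop) is lined up laterally with the disc centre (366,372). Allowing for the remaining descent, the disc sits about 1–2 mm toward tool -x, so I shift by 0.1 cm on the way down to light contact.

```bash
python3 -m jog '[[[1.2,-0.05,0,0.4,0,-0.1,0],[1.2,-0.06,0,0.4,0,0,0],[1.2,0,0,0.4,0,0,0],[1.2,0,0,0.4,0,0,0],[1.2,0,0,0.2,0,0,0],[1.2,0,0,0.2,0,0,0],[1.2,0,0,0.15,0,0,0],[1.2,0,0,0.15,0,0,0],[1.2,0,0,0.15,0,0,0],[1.2,0,0,0.1,0,0,0],[1.2,0,0,0,0,0,0],[1.2,0,0,0,0,0,0],[1.2,0,0,0,0,0,0]]]'
cat > chk.py <<'E'
from tgt import *
F=[]
for i in range(8):
    im,d,K,T=grab("wrist"); F.append(robot.get_state()["ft_force"])
F=np.array(F); print("F",F.mean(0).round(2),F.std(0).round(2),"along n",(F@n).mean().round(2))
plan([.3848,-.2564,.0493],.2501,(0,-.006))
import sys
if len(sys.argv)>1: save(im,sys.argv[1],(220,170,340,260),6)
E
python3 chk.py pics/w6.png
```

```text
time: 10.8
position: [0.4011, -0.3164, 0.2864]
eef_rot: [-2.517, 1.533, 0.283]
ft_force: [-0.3, 0.9, 2.0]
finger_gap: 0.02
finger_force: 25.0
F [-0.46  0.33  1.4 ] [0.37 0.55 0.43] along n 1.24
0 t 11.2 pos [ 0.4011 -0.3164  0.2862] shift cm [ 0.13 -0.01 -0.52] turn deg [-0.11  0.07 -0.  ]
-0.006 t 11.2 pos [ 0.4011 -0.3164  0.2862] shift cm [ 0.13 -0.    0.08] turn deg [-0.11  0.07 -0.  ]
```

View pics/w6.png

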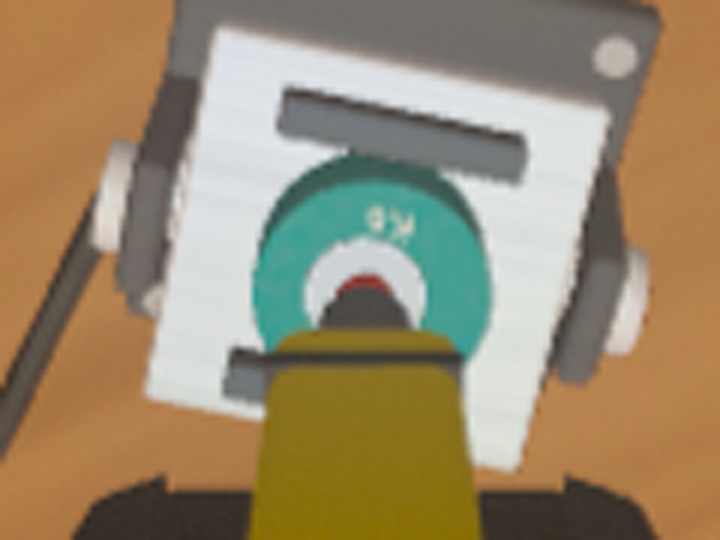

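The tip is centred on the disc (365,290 against about 366,295) and partly pushed in. The force is about 2 N net of the gauge's weight, so roughly 5 mm. One last small press, a check, then hand in.

```bash
python3 -m jog '[[[1.2,0,0,0.08,0,0,0],[1.2,0,0,0,0,0,0],[1.2,0,0,0,0,0,0],[1.2,0,0,0,0,0,0],[1.2,0,0,0,0,0,0]]]'
python3 chk.py && python3 -c "
from bench import job; print(job.hand_in())"
```

```text
time: 11.62
position: [0.401, -0.3162, 0.2855]
eef_rot: [-2.517, 1.533, 0.283]
ft_force: [-1.1, -0.3, 1.5]
finger_gap: 0.0198
finger_force: 25.0
F [-0.05  0.33  1.48] [0.3  0.48 0.56] along n 1.35
0 t 12.02 pos [ 0.401  -0.3161  0.2854] shift cm [ 0.14 -0.01 -0.6 ] turn deg [-0.12  0.08  0.  ]
-0.006 t 12.02 pos [ 0.401  -0.3161  0.2854] shift cm [ 0.14 -0.    0.  ] turn deg [-0.12  0.08  0.  ]
the job is handed in; nothing more can be done
None
```

I handed the job in at about 12 s with the gauge still held on the middle of the teal disc, square to its measured face, tip in about 5–6 mm with about 2 N on it; no verdict came back, and the disc's lean measured -74.5° instead of the -105° to -165° in the notes, so I followed the measurement.

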